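# Switch the battery-cell sorter to its other chute and feed the waiting cells

## Task

The two battery cells waiting on the sorter's shelf belong in the other tray, the left one as seen from the robot. With the fingertips, press down the raised end of the seesaw gate so that it rocks over its pivot and tips to the left, and then push both cells along the shelf and off its open edge so that they roll by themselves down the left chute into the left tray. Do not pick anything up, do not touch the cells once they have left the shelf, leave the gate tipped to the left, and leave the cell in the right tray, the spray can, the parts box and the screwdriver where they are.

Things in the scene. Friction and masses are not known exactly. Their poses are not given: they have to be found in the camera images.
- sorter: fixed bench sorter of plywood and sheet aluminium, 130 x 460 mm, 125 mm high at the shelf; origin under its middle, on the table; x points away from the robot, y to the left, z up. In the middle the seesaw gate; left and right of it mirror-image chutes (from y = +-80 mm) lead down to a tray at either end
- shelf_edge (a point): middle of the shelf's open left edge, in its upper face: y = -30 mm on the sorter, 114 mm above the table, above the gate's middle. The level shelf runs from here to the right, to y = -125 mm, also open there; 74 mm wide (x = +-37 mm) between side rails 10 mm high. Ribs 1.5 mm high at y = -34.5 and -100.5 mm keep the cells from rolling off; a light push takes them over
- tray_left (a point): middle of the left tray's floor, 13 mm above the table, y = 184 mm on the sorter; the tray is 68 mm long (along y), 80 mm wide, with side cheeks 56 mm and an end wall 53 mm high above the table; the right tray mirrors it
- gate (a joint): tilt of the seesaw gate, rad: 0 level, negative = right end low (as at the start), positive = left end low; stops at -0.28 and 0.28. A steel trough 170 mm long (along y), 80 mm wide, pivoted at its middle, 70 mm above the table. A weight over the pivot on the far side (x = 59 to 79 mm, up to z = 136 mm) makes it fall to the side it leans to; 1 N on a pad moves it
- pad_left (a point): centre of the upper face of the gate's left press pad, a steel plate 44 x 44 x 4 mm that sticks out of the gate towards the robot and moves with it (on the sorter x = -72, y about 73 mm): 94 mm above the table when raised, 54 mm when down. Only the base, 8 mm high, lies beneath
- pad_right (a point): the same for the right press pad, y about -73 mm: low at the start
- cell_a: the waiting cell nearer the shelf's open left edge: black battery cell, a cylinder 18 mm in diameter and 65 mm long, about 46 g, in slick wrap; the point is its centre and its own x axis is the cylinder's axis (parallel to the sorter's x; it may have rolled about it), lying on the shelf at y = -56 to -50 mm in the sorter's frame
- cell_b: the second waiting cell, behind the first: black battery cell, a cylinder 18 mm in diameter and 65 mm long, about 46 g, in slick wrap; the point is its centre and its own x axis is the cylinder's axis (parallel to the sorter's x; it may have rolled about it), lying on the shelf at y = -86 to -78 mm
- cell_c: already sorted: black battery cell, a cylinder 18 mm in diameter and 65 mm long, about 46 g, in slick wrap; the point is its centre and its own x axis is the cylinder's axis (parallel to the sorter's x; it may have rolled about it), lying in the right tray; to be left alone
- spray: yellow spray can with a white nozzle, 54 mm in diameter, 190 mm high, standing to the left of the sorter; origin under its centre; a bystander
- partsbox: closed clear and white parts box, 104 x 164 x 40 mm, beyond the sorter; origin under its centre; a bystander
- driver: screwdriver with an orange handle, 160 mm long, lying between the sorter and the robot; its x axis runs along the tool; a bystander
Things that resemble listed ones, but are neither listed nor needed, are in the scene too. What is shaped like the cell_a but yellow is not meant.

How it is judged (in metres and radians):
On the way, in this order (a step that is already met when the one before it is completed fails the run):
1. the gate is tipped to the left while both cells still wait on the shelf (value of joint gate above 0.22 rad and z of each of cell_a, cell_b in the frame of sorter above 0.115 m), for 0.2 s.
2. both cells have rolled into the left tray (y of cell_a in the frame of sorter between 0.145 and 0.222 m and x of cell_a in the frame of sorter between -0.04 and 0.04 m and z of each of cell_a, cell_b in the frame of sorter below 0.045 m and y of cell_b in the frame of sorter between 0.145 and 0.222 m and x of cell_b in the frame of sorter between -0.04 and 0.04 m), for 0.2 s.
At the end, for the whole second after the job is handed in: the gate is tipped to the left (joint above 0.22 rad); both waiting cells lie at rest in the left tray (145 to 222 mm left of the sorter's middle, between its cheeks, below 45 mm); the sorted cell is still in the right tray (all of step 2 and value of joint gate above 0.22 rad and linear speed of each of cell_a, cell_b below 0.03 m/s and y of cell_c in the frame of sorter between -0.222 and -0.145 m and x of cell_c in the frame of sorter between -0.04 and 0.04 m and z of cell_c in the frame of sorter below 0.045 m); the robot touches nothing.
It fails at once if a cell is lifted more than 25 mm above where it lay on the shelf, or the sorted cell is moved more than 20 mm (z of any of cell_a, cell_b in the frame of sorter above 0.148 m or distance of cell_c from where it was at the start of the episode above 0.02 m).
It fails at once if a waiting cell is carried through the air, more than 40 mm past the shelf's open edge at shelf height ((y of cell_a in the frame of sorter above 0.01 m and z of cell_a in the frame of sorter above 0.112 m) or (y of cell_b in the frame of sorter above 0.01 m and z of cell_b in the frame of sorter above 0.112 m)).
It fails at once if a waiting cell is touched by the fingers after it has dropped off the shelf ((z of cell_a in the frame of sorter below 0.095 m and contact force between the fingers and cell_a above 0.2 N) or (z of cell_b in the frame of sorter below 0.095 m and contact force between the fingers and cell_b above 0.2 N)).
It fails at once if a waiting cell goes down the right chute or off the sorter ((z of cell_a in the frame of sorter below 0.06 m and y of cell_a in the frame of sorter below -0.06 m) or x of any of cell_a, cell_b in the frame of sorter above 0.06 m or x of any of cell_a, cell_b in the frame of sorter below -0.06 m or y of any of cell_a, cell_b in the frame of sorter above 0.235 m or y of any of cell_a, cell_b in the frame of sorter below -0.14 m or (z of cell_b in the frame of sorter below 0.06 m and y of cell_b in the frame of sorter below -0.06 m)).
It fails at once if the spray can, the parts box or the screwdriver is moved more than 20 mm or tipped over (distance of any of spray, partsbox, driver from where it was at the start of the episode above 0.02 m or angle between spray's own z axis and vertical above 0.3 rad).
It also fails if it takes over 40 s, if anything falls off the work surface, if the arm or the gripper's body presses on something with over 40 N, if the wrist force passes 120 N, or if a joint passes its speed limit or range.

## Robot

A 6-joint arm with a two-finger parallel gripper is mounted at the origin on the work surface. World frame = base frame: x ahead of the robot, y to its left, z up, the work surface at z = 0. Lengths are in mm, angles in rad, forces in N, time in s.
With the tool pointing down it reaches from about 350 to 775 mm from the base axis. Payload 7.3 kg.
Tool frame: the origin (TCP) lies at the very end of the fingers, on their centre line; the grasp point (between the pads) lies 19 mm behind it; z points along the fingers, y is the line along which they close (so a half turn about z gives the same grasp; the last joint's range is limited). The gripper opens to 92 mm and grips with 3 to 60 N. Pads are 19 mm wide; open, the fingers measure 130 mm over their backs; the gripper's body (75 mm by 190 mm) begins 47 mm behind the grasp point.
Start: joints at [0.97, 0.342, 1.524, -0, 1.275, -0.146], TCP at [230.612, 471.66, 226.741] pointing down, gripper open.
Joint ranges: [-2.53, 2.53], [-0.77, 2.02], [0.04, 2.7], [-1, 4.14], [0.28, 2.66], [-3.11, 3.11]. Speed limits (rad/s): [2.57, 2.57, 3.14, 3.14, 3.14, 3.14].

## Interface

Orientations are given as [roll, pitch, yaw] about the fixed x, y, z axes, in that order (R = Rz(yaw) Ry(pitch) Rx(roll)).
In Python, from plant import * gives the robot as it stands.
- The arm moves only by the tool arm_command, never from a script. Its arguments are lists of equal length, an entry for each row: "gripper": the finger opening in mm, from 0 to 91.8; "dp": the shift along the tool's x, y, z in units of 25 mm (1.0 is 25 mm), a list of three; "twist": the turn about the tool's z in units of 5 degrees (1.0 is 5 degrees). A call has exactly 5 rows; each row shifts and turns the commanded pose from where the row before left it, along the tool's axes as they then stand; what a row does not reach is not made up. A row lasts 1/8 s, in which the tool goes at most 62.5 mm and 10.7 degrees, less where a joint would pass 70% of its speed; a pose out of reach is approached as far as the arm can. A call is refused whole if a number of a shift passes 1 or a number of a turn 1, either way. A call with a gripper value outside its range is refused whole. The fingers move at their own pace and stop on an object; the grip force is fixed at half the most. Time passes only in rows, so rows that do not move let the fingers close, or fill a call up. It gives the time, the measured TCP pose, the force, the opening and the grip force at its end, in the units of the state.
- get_obs(): the state, without advancing time (a new reading comes with each control period).
- capture(name): name is "scene" or "top" or "wrist"; returns the picture (420x560x3 uint8, red, green, blue); there is no depth.
- get_calibration(name): a dict with "mtx" (3x3 intrinsics, pixels), "dist_coeffs" ([k1, k2, p1, p2, k3] as OpenCV has them; the pictures are not rectified), "position" and "attitude" of the camera in the world; the wrist camera has in their place "mount" (4x4, takes a point from camera to tool coordinates, whose origin is the TCP and whose axes are the flange's). Camera axes: x right, y down, z forward; pixel columns grow to the right and rows downward; lengths in mm; the calibration is good to about 2 mm. A picture is of the moment at which its call begins: read the wrist's pose just before it. get_calibration takes no time and is no camera call.
- close_job(): hands the job in; it is judged then, once.
The state is a dict: "time": time; "joint_positions": joint angles; "dq": joint speeds; "tau": joint torques, N m; "tool_pos": TCP position; "tcp_rot": TCP orientation; "contact_force": force on the tool from outside, world axes, zero at the start; "moment": the same for the moment, N m; "grip_width": finger opening in mm; "finger_force": force on a finger pad.
Only numpy, scipy, OpenCV 4.12 (cv2) and the standard library are available. Lean on these libraries where they do the work, as an engineer would, in place of code of your own. Each camera call takes 0.05 s, during which the arm holds its last target. There are 200 camera calls.

## Working session

There is one attempt and no reset: what is moved stays moved. The work goes in short steps, Python scripts to look and compute and a tool call to move; the robot and the scene stay as the last step left them, time stands still between calls to the robot, and variables do not carry over. Pictures are saved under pics/ and viewed, at most 10 in all, crops included, and the job is handed in when it is done.

Besides the shell and the picture viewer there is one more tool, called after "Emit:" by a JSON object that holds its "name" and its "arguments". arm_command: Moves the arm, as the interface text tells. Its arguments: {"type":"object","properties":{"gripper":{"type":"array"},"dp":{"type":"array"},"twist":{"type":"array"}},"required":["gripper","dp","twist"]}

```bash
mkdir -p pics; python3 - <<'E'
from plant import *
import cv2
for n in ("scene","top"):
    cv2.imwrite(f"pics/{n}0.png",cv2.cvtColor(capture(n),cv2.COLOR_RGB2BGR))
    c=get_calibration(n);print({k:(v.tolist() if hasattr(v,'tolist') else v) for k,v in c.items()})
o=get_obs();print(o["time"],o["tool_pos"],o["tcp_rot"],o["grip_width"])
E
```

```text
{'mtx': [[416.25627447271734, 0.0, 278.7416562426492], [0.0, 416.25627447271734, 208.503334592558], [0.0, 0.0, 1.0]], 'dist_coeffs': [-0.1214600730140809, 0.0, 0.0, 0.0, 0.0], 'position': [1402.321064247346, 292.20994705679465, 725.2346194805974], 'attitude': [-2.2181791632474432, 0.010608158783878885, 1.8282446719360874]}
{'mtx': [[399.3418887953881, 0.0, 284.2910379642089], [0.0, 399.3418887953881, 205.5086546512365], [0.0, 0.0, 1.0]], 'dist_coeffs': [0.015849236058520906, 0.0, 0.0, 0.0, 0.0], 'position': [478.6959701471663, 77.0871957639541, 852.0331985212889], 'attitude': [-3.004744559112871, -0.018695061341878372, -1.5414446945940758]}
0.1 [230.39297248 471.33535363 226.11291018] [-3.14021120e+00 -2.07949990e-04  2.68681167e+00] 91.89908556395584
```

View pics/scene0.png

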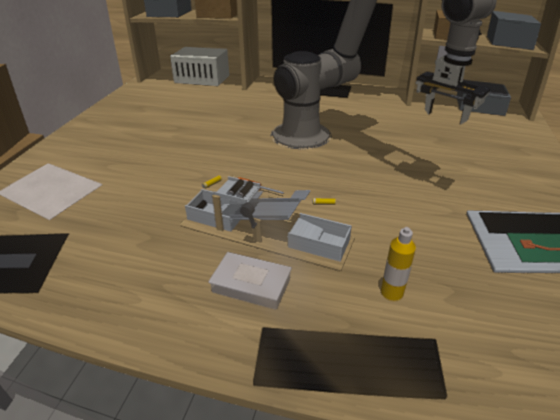

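View pics/top0.png

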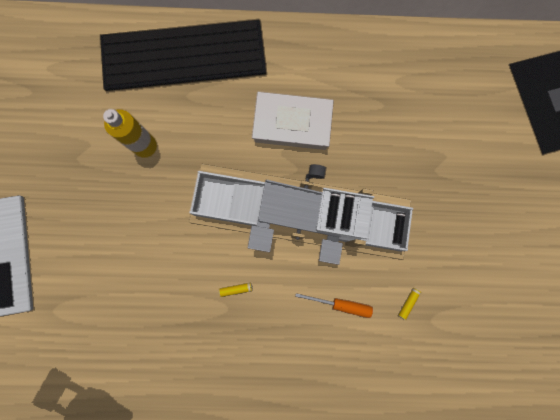

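Top view: the sorter's left tray is at about (215,197) and its right tray at (395,230). Two black cells wait on the shelf at (333,212) and (347,213), and cell_c is at (399,229). The raised left pad is at (261,239) and the right pad at (331,252). The screwdriver is at (345,306), the spray can at about (135,135), and the yellow look-alikes at (235,290) and (409,304). I'll enlarge a crop to confirm and measure.

```bash
python3 - <<'E'
import cv2
i=cv2.imread("pics/top0.png")[155:270,180:425]
cv2.imwrite("pics/crop0.png",cv2.resize(i,None,fx=3.2,fy=3.2,interpolation=cv2.INTER_CUBIC))
E
```

```text
(no output)
```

View pics/crop0.png

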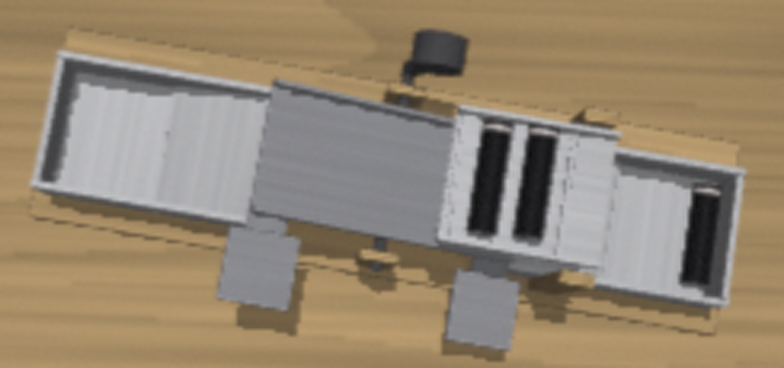

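The crop shows the two black waiting cells: cell_a at (489,182) and cell_b at (537,186) in crop pixels. The left pad is at (260,268), the right pad at (482,310), and the base corners are clear. All the other cylinders are yellow or lie in the right tray. Next I fit the sorter pose.

```bash
cat > h.py <<'E'
from plant import *
import numpy as np, cv2
from scipy.spatial.transform import Rotation as R
from scipy.optimize import least_squares
def proj(P,c):
    A=R.from_euler('xyz',c["attitude"]).as_matrix(); Q=(np.atleast_2d(P)-c["position"])@A
    return cv2.projectPoints(Q.reshape(-1,1,3),np.zeros(3),np.zeros(3),np.array(c["mtx"]),np.array(c["dist_coeffs"]))[0].reshape(-1,2)
def s2w(P,s): return np.atleast_2d(P)@R.from_euler('z',s[2]).as_matrix().T+[s[0],s[1],0]
def unproj(uv,z,c):
    return least_squares(lambda p:(proj([p[0],p[1],z],c)-uv).ravel(),[400,0]).x
E
python3 - <<'E'
from h import *
c=get_calibration("top")
px=np.array([(67,28),(738,146),(714,333),(32,213),(260,268),(482,310)])/3.2+[180,155]-.34
S=np.array([(65,230,8),(65,-230,8),(-65,-230,8),(-65,230,8),(-72,73,94),(-72,-73,54)],float)
r=least_squares(lambda s:(proj(s2w(S,s),c)-px).ravel(),[470,40,0.]);s=r.x
print(s,r.fun.reshape(-1,2).round(1).tolist());np.save("s.npy",s)
for n,u,z in [("a",(489,182),123),("b",(537,186),123),("c",(701,236),22)]:
    w=unproj(np.array(u)/3.2+[180,155]-.34,z,c);d=R.from_euler('z',-s[2]).as_matrix()[:2,:2]@(w-s[:2]);print(n,w.round(1),d.round(1))
print("spray base-ish",unproj([148,152],0,c),"driver",unproj([297,296],10,c),unproj([371,310],10,c))
for n,P in [("padL",(-72,73,94)),("edge",(0,-30,114)),("padR",(-72,-73,54)),("weight",(69,0,136))]:print(n,s2w(np.array(P,float),s).round(1))
o=get_obs();print(R.from_euler('xyz',o["tcp_rot"]).as_matrix().round(3),np.linalg.norm(s2w((0,-100,0),s)))
E
```

```text
[ 5.83797690e+02  2.94431606e+01 -1.42362590e-01] [[-0.1, 0.2], [1.0, -0.1], [0.6, 1.7], [-1.5, 1.6], [-1.8, -2.0], [1.9, -1.3]]
a [571.1 -22.7] [ -5.2 -53.4]
b [569.6 -50.4] [ -2.7 -81.1]
c [ 552.8 -175.6] [  -1.6 -207.4]
spray base-ish [704.46175852 364.47523647] driver [407.47036956  32.9990064 ] [ 383.66821066 -120.12128257]
padL [[522.9 111.9  94. ]]
edge [[ 5.795e+02 -3.000e-01  1.140e+02]]
padR [[502.2 -32.6  54. ]]
weight [[652.1  19.7 136. ]]
[[-0.898  0.439 -0.001]
 [ 0.439  0.898 -0.001]
 [ 0.    -0.001 -1.   ]] 573.8392481789543
```

Emit:
{"name": "arm_command", "arguments": {"gripper": [0,0,0,0,0], "dp": [[0,0,0],[0,0,0],[0,0,0],[0,0,0],[0,0,0]], "twist": [1,1,1,1,1]}}

```text
time: 0.72
tool_pos: [230.5, 471.4, 226.3]
tcp_rot: [-3.141, 0.0, 2.248]
contact_force: [-0.8, -0.5, -0.6]
grip_width: 46.4
finger_force: 0.0
```

Emit:
{"name": "arm_command", "arguments": {"gripper": [0,0,0,0,0], "dp": [[0,0,0],[0,0,0],[0,0,0],[0,0,0],[0,0,0]], "twist": [1,1,1,1,1]}}

```text
time: 1.35
tool_pos: [230.5, 471.4, 226.3]
tcp_rot: [-3.141, 0.001, 1.811]
contact_force: [-0.0, -0.9, 0.3]
grip_width: 1.1
finger_force: 0.0
```

Emit:
{"name": "arm_command", "arguments": {"gripper": [0,0,0,0,0], "dp": [[0,0,0],[0,0,0],[0,0,0],[0,0,0],[0,0,0]], "twist": [1,1,1,1,0.4]}}

```text
time: 1.98
tool_pos: [230.5, 471.5, 226.4]
tcp_rot: [-3.141, 0.001, 1.429]
contact_force: [-0.6, -0.4, 0.4]
grip_width: 0.4
finger_force: 0.0
```

```bash
cat > w.py <<'E'
from h import *
s=np.load("s.npy")
def go(P):
    o=get_obs();T=R.from_euler('xyz',o["tcp_rot"]).as_matrix()
    print(o["time"],"sorter pos",(R.from_euler('z',-s[2]).as_matrix()@(o["tool_pos"]-[s[0],s[1],0])).round(1),"yaw err",round(np.degrees(np.arctan2(T[1,0],T[0,0])-s[2]-np.pi/2),2),"F",np.round(o["contact_force"],1),"units",(T.T@(s2w(np.array(P,float),s)[0]-o["tool_pos"])/25).round(2))
E
python3 -c "
from w import *
go((-74,73,115))"
```

```text
1.975 sorter pos [-412.4  387.4  226.4] yaw err 0.04 F [-0.6 -0.4  0.4] units [-12.58  13.53   4.46]
```

Emit:
{"name": "arm_command", "arguments": {"gripper": [0,0,0,0,0], "dp": [[-0.9,1,0],[-0.9,1,0],[-0.9,1,0],[-0.9,1,0],[-0.9,1,0]], "twist": [0,0,0,0,0]}}

```text
time: 2.6
tool_pos: [339.1, 341.8, 226.6]
tcp_rot: [-3.141, 0.0, 1.431]
contact_force: [0.4, 1.2, 0.3]
grip_width: 0.5
finger_force: 0.0
```

Emit:
{"name": "arm_command", "arguments": {"gripper": [0,0,0,0,0], "dp": [[-0.9,1,0],[-0.9,1,0],[-0.9,1,0],[-0.9,1,0],[-0.9,1,0]], "twist": [0,0,0,0,0]}}

```text
time: 3.22
tool_pos: [447.2, 212.9, 226.6]
tcp_rot: [-3.141, -0.0, 1.431]
contact_force: [-0.1, 1.0, -0.2]
grip_width: 0.4
finger_force: 0.0
```

Emit:
{"name": "arm_command", "arguments": {"gripper": [0,0,0,0,0], "dp": [[-0.9,0.9,0.4],[-0.9,0.9,0.5],[-0.9,0.9,0.5],[-0.9,0.8,0.5],[0,0,0.5]], "twist": [0,0,0,0,0]}}

```text
time: 3.85
tool_pos: [521.4, 111.0, 165.9]
tcp_rot: [-3.142, 0.0, 1.428]
contact_force: [-0.3, 0.0, -0.1]
grip_width: 0.8
finger_force: 0.0
```

```bash
python3 -c "
from w import *
go((-74,73,115))
o=get_obs();c=get_calibration('wrist');im=capture('wrist')
cv2.imwrite('pics/w1.png',cv2.cvtColor(im,cv2.COLOR_RGB2BGR))
# predicted pads/cells in wrist image
T=np.eye(4);T[:3,:3]=R.from_euler('xyz',o['tcp_rot']).as_matrix();T[:3,3]=o['tool_pos']
M=T@np.array(c['mount']);cc=dict(c,position=M[:3,3],attitude=R.from_matrix(M[:3,:3]).as_euler('xyz'))
P=np.array([(-94,95,94),(-94,51,94),(-50,95,94),(-50,51,94),(-37,-30,124),(37,-30,124),(-5,-53,132)],float)
print(proj(s2w(P,s),cc).round(0).tolist())
"
```

```text
3.85 sorter pos [-73.3  71.9 165.9] yaw err -0.02 F [-0.3  0.  -0.1] units [ 0.05 -0.03  2.04]
[[249.0, 185.0], [250.0, 245.0], [314.0, 185.0], [313.0, 245.0], [332.0, 371.0], [440.0, 372.0], [379.0, 407.0]]
```

View pics/w1.png

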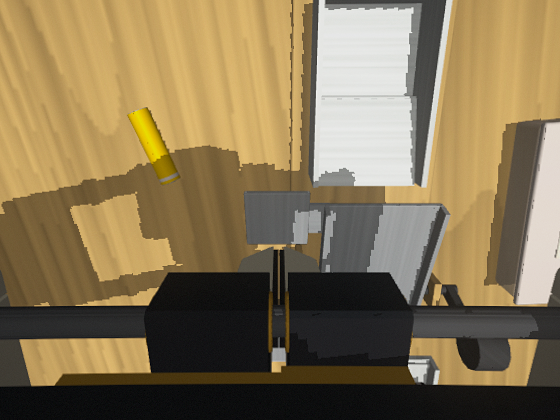

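The raised left pad is at pixels (245–310, 192–245), within about 3 mm of the prediction, so the fingers are above it. Pressing now.

Emit:
{"name": "arm_command", "arguments": {"gripper": [0,0,0,0,0], "dp": [[0,0,0.8],[0,0,0.8],[0,0,0.6],[0,0,0.3],[0,0,0.3]], "twist": [0,0,0,0,0]}}

```text
time: 4.53
tool_pos: [520.8, 112.8, 96.8]
tcp_rot: [3.141, -0.0, 1.431]
contact_force: [-0.1, -0.6, 0.2]
grip_width: 0.2
finger_force: 0.1
```

Emit:
{"name": "arm_command", "arguments": {"gripper": [0,0,0,0,0], "dp": [[0,0,0.3],[0,0,0.3],[0,0,0.3],[0,0,0.3],[0,0,0.25]], "twist": [0,0,0,0,0]}}

```text
time: 5.15
tool_pos: [520.5, 112.4, 59.9]
tcp_rot: [-3.141, -0.0, 1.43]
contact_force: [-0.1, -0.6, 0.4]
grip_width: 0.4
finger_force: 0.0
```

Emit:
{"name": "arm_command", "arguments": {"gripper": [0,0,0,0,0], "dp": [[0,0,0.1],[0,0,0],[0,0,0],[0,0,-0.5],[0,0,-1]], "twist": [0,0,0,0,0]}}

```text
time: 5.78
tool_pos: [520.2, 112.4, 96.0]
tcp_rot: [-3.14, 0.0, 1.43]
contact_force: [-0.2, -0.3, 0.0]
grip_width: -0.0
finger_force: 0.0
```

Emit:
{"name": "arm_command", "arguments": {"gripper": [15,15,15,15,15], "dp": [[0,0,-1],[0,0,-1],[0,0,-1],[0,0,-1],[0,0,0]], "twist": [0,0,0,0,0]}}

```text
time: 6.4
tool_pos: [521.8, 112.6, 198.2]
tcp_rot: [3.136, -0.001, 1.43]
contact_force: [0.9, -0.1, -0.8]
grip_width: 14.9
finger_force: 0.0
```

```bash
python3 -c "
from w import *
s[0]-=2;np.save('s.npy',s)
go((0,-111,165))
im=capture('top')[155:270,180:425]
cv2.imwrite('pics/t2.png',cv2.resize(cv2.cvtColor(im,cv2.COLOR_RGB2BGR),None,fx=3.2,fy=3.2,interpolation=cv2.INTER_CUBIC))
im=capture('scene')[150:290,150:390]
cv2.imwrite('pics/s2.png',cv2.resize(cv2.cvtColor(im,cv2.COLOR_RGB2BGR),None,fx=3,fy=3,interpolation=cv2.INTER_CUBIC))
"
```

```text
6.4 sorter pos [-71.2  73.8 198.2] yaw err 0.1 F [ 0.9 -0.1 -0.8] units [-7.4   2.83  1.33]
```

View pics/s2.png

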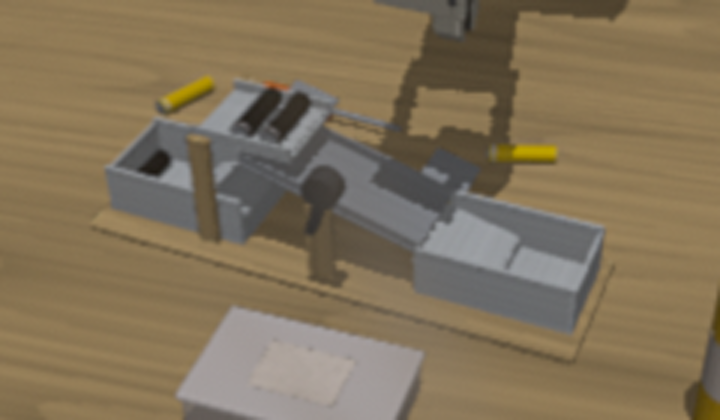

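The gate is now tipped left, with its left end low against the left chute at (430,235). Both cells still wait on the shelf at (262,110) and (288,115). I move behind cell_b.

Emit:
{"name": "arm_command", "arguments": {"gripper": [15,15,15,15,15], "dp": [[-1,0.4,0],[-1,0.4,0],[-1,0.4,0],[-1,0.4,0],[-1,0.4,0]], "twist": [0,0,0,0,0]}}

```text
time: 7.12
tool_pos: [552.1, -19.1, 194.1]
tcp_rot: [-3.139, -0.0, 1.43]
contact_force: [0.6, -0.1, -0.1]
grip_width: 14.9
finger_force: 0.0
```

Emit:
{"name": "arm_command", "arguments": {"gripper": [15,15,15,15,15], "dp": [[-1,0.4,0],[-1,0.4,0.3],[-0.4,0,0.5],[0,0,0.5],[0,0,0]], "twist": [0,0,0,0,0]}}

```text
time: 7.75
tool_pos: [562.8, -79.4, 161.3]
tcp_rot: [-3.138, -0.001, 1.431]
contact_force: [0.2, 0.7, -0.1]
grip_width: 15.0
finger_force: 0.0
```

```bash
python3 -c "
from w import *
go((0,-110,119.5))
im=capture('top')[155:270,180:425]
cv2.imwrite('pics/t3.png',cv2.resize(cv2.cvtColor(im,cv2.COLOR_RGB2BGR),None,fx=3.2,fy=3.2,interpolation=cv2.INTER_CUBIC))
cv2.imwrite('pics/w3.png',cv2.cvtColor(capture('wrist'),cv2.COLOR_RGB2BGR))
"
```

```text
7.75 sorter pos [  -3.3 -110.4  161.3] yaw err 0.13 F [ 0.2  0.7 -0.1] units [0.01 0.14 1.67]
```

View pics/w3.png

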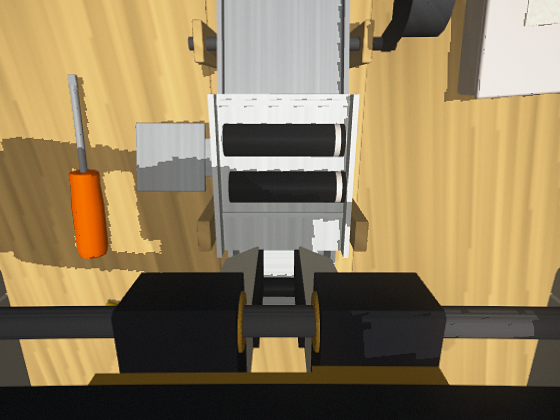

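The wrist view shows both cells lying square on the shelf at (282,140) and (286,187). The shelf is centred at column 283 and the fingers at 279, so there is clear room behind cell_b. Descending.

Emit:
{"name": "arm_command", "arguments": {"gripper": [15,15,15,15,15], "dp": [[0,0.1,0.6],[0,0,0.6],[0,0,0.3],[0,0,0.15],[0,0,0]], "twist": [0,0,0,0,0]}}

```text
time: 8.48
tool_pos: [566.5, -80.9, 121.6]
tcp_rot: [-3.141, -0.0, 1.43]
contact_force: [-0.4, 0.4, -0.0]
grip_width: 15.0
finger_force: 0.0
```

```bash
python3 -c "
from w import *
go((0,-60,119.5))"
```

```text
8.475 sorter pos [   0.5 -111.4  121.6] yaw err 0.09 F [-0.4  0.4 -0. ] units [ 2.06 -0.02  0.08]
```

Emit:
{"name": "arm_command", "arguments": {"gripper": [15,15,15,15,15], "dp": [[0,0,0.1],[0.1,0,0],[0.15,0,0],[0.1,0,0],[0.1,0,0]], "twist": [0,0,0,0,0]}}

```text
time: 9.1
tool_pos: [568.1, -69.5, 119.3]
tcp_rot: [3.141, -0.0, 1.43]
contact_force: [-0.1, -0.1, -0.2]
grip_width: 15.0
finger_force: 0.2
```

Emit:
{"name": "arm_command", "arguments": {"gripper": [15,15,15,15,15], "dp": [[0.1,0,0],[0.1,0,0],[0.1,0,0],[0.1,0,0],[0.1,0,0]], "twist": [0,0,0,0,0]}}

```text
time: 9.72
tool_pos: [569.9, -57.2, 119.2]
tcp_rot: [3.141, -0.0, 1.43]
contact_force: [-0.1, -0.4, 0.0]
grip_width: 14.9
finger_force: 0.1
```

Emit:
{"name": "arm_command", "arguments": {"gripper": [15,15,15,15,15], "dp": [[0.1,0,0],[0.1,0,0],[0.1,0,0],[0.1,0,0],[0.1,0,0]], "twist": [0,0,0,0,0]}}

```text
time: 10.35
tool_pos: [571.6, -44.9, 119.2]
tcp_rot: [3.142, 0.0, 1.43]
contact_force: [0.4, 0.2, 0.1]
grip_width: 15.2
finger_force: 0.2
```

```bash
python3 -c "
from w import *
go((0,-44,119.5))
a=capture('scene')[150:290,150:390]; b=cv2.resize(capture('wrist')[0:300,100:460],(360,300))
a=cv2.resize(a,(440,257))
im=np.zeros((300,800,3),np.uint8);im[:257,:440]=a;im[:,440:]=b
cv2.imwrite('pics/p4.png',cv2.cvtColor(im,cv2.COLOR_RGB2BGR))
"
```

```text
10.35 sorter pos [  0.4 -75.  119.2] yaw err 0.1 F [0.4 0.2 0.1] units [ 1.24 -0.02 -0.01]
```

View pics/p4.png

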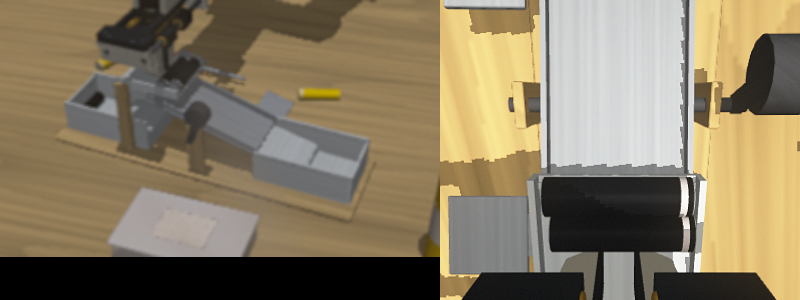

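The wrist view (right half) shows both cells in contact and straight, with the front one at the rib and open edge (615,195). I continue slowly.

Emit:
{"name": "arm_command", "arguments": {"gripper": [15,15,15,15,15], "dp": [[0.1,0,0],[0.1,0,0],[0.1,0,0],[0.1,0,0],[0.1,0,0]], "twist": [0,0,0,0,0]}}

```text
time: 11.08
tool_pos: [573.3, -32.4, 119.2]
tcp_rot: [3.142, -0.0, 1.43]
contact_force: [0.4, 1.1, -0.4]
grip_width: 15.3
finger_force: 0.0
```

Emit:
{"name": "arm_command", "arguments": {"gripper": [15,15,15,15,15], "dp": [[0.1,0,0],[0.1,0,0],[0.1,0,0],[0.1,0,0],[0.1,0,0]], "twist": [0,0,0,0,0]}}

```text
time: 11.7
tool_pos: [575.0, -20.0, 119.2]
tcp_rot: [-3.142, -0.0, 1.43]
contact_force: [-1.4, 0.0, 0.3]
grip_width: 15.0
finger_force: 0.0
```

Emit:
{"name": "arm_command", "arguments": {"gripper": [15,15,15,15,15], "dp": [[0.1,0,0],[0.1,0,0],[0.1,0,0],[0,0,0],[0,0,0]], "twist": [0,0,0,0,0]}}

```text
time: 12.32
tool_pos: [576.1, -12.8, 119.2]
tcp_rot: [-3.142, -0.0, 1.43]
contact_force: [-0.2, -0.3, -0.7]
grip_width: 14.9
finger_force: 0.0
```

```bash
python3 -c "
from w import *
go((0,-44,119.5))
a=capture('scene')[150:290,150:390]; b=cv2.resize(capture('wrist')[0:300,100:460],(360,300))
a=cv2.resize(a,(440,257))
im=np.zeros((300,800,3),np.uint8);im[:257,:440]=a;im[:,440:]=b
cv2.imwrite('pics/p5.png',cv2.cvtColor(im,cv2.COLOR_RGB2BGR))
"
```

```text
12.325 sorter pos [  0.4 -42.6 119.2] yaw err 0.1 F [-0.2 -0.3 -0.7] units [-0.05 -0.01 -0.01]
```

View pics/p5.png

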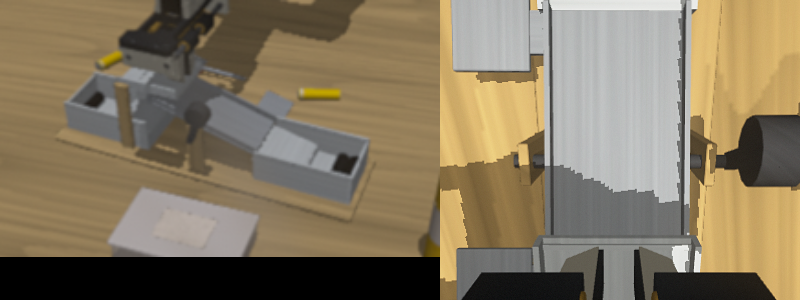

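The shelf and gate are empty, and cells are visible in the left tray at (345,160). I retract straight up and check.

Emit:
{"name": "arm_command", "arguments": {"gripper": [15,15,15,15,15], "dp": [[0,0,-0.4],[0,0,-0.8],[0,0,-1],[0,0,-1],[0,0,-1]], "twist": [0,0,0,0,0]}}

```text
time: 13.05
tool_pos: [576.2, -12.9, 225.9]
tcp_rot: [3.141, -0.0, 1.43]
contact_force: [-0.1, 0.3, -0.2]
grip_width: 15.0
finger_force: 0.0
```

Emit:
{"name": "arm_command", "arguments": {"gripper": [15,15,15,15,15], "dp": [[0,-1,0],[0,-1,0],[0,-1,0],[0,-0.5,0],[0,0,0]], "twist": [0,0,0,0,0]}}

```text
time: 13.68
tool_pos: [489.5, -0.5, 224.9]
tcp_rot: [3.14, -0.0, 1.43]
contact_force: [-0.0, 0.0, -0.8]
grip_width: 15.1
finger_force: 0.0
```

```bash
python3 -c "
from w import *
go((0,-44,119.5))
im=np.hstack([cv2.resize(capture('scene')[170:270,180:360],(396,220),interpolation=cv2.INTER_CUBIC),cv2.resize(capture('top')[155:275,180:400],(403,220),interpolation=cv2.INTER_CUBIC)])
cv2.imwrite('pics/p6.png',cv2.cvtColor(im,cv2.COLOR_RGB2BGR))
"
```

```text
13.675 sorter pos [-87.1 -42.8 224.9] yaw err 0.1 F [-0.   0.  -0.8] units [-0.06  3.48  4.22]
```

View pics/p6.png

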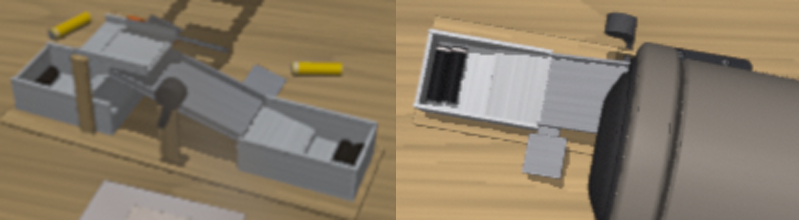

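Both cells lie side by side in the left tray (top view at (437,75) and (456,75)). The gate is tipped left, cell_c is still in the right tray, and the arm is clear, so I hand in.

```bash
python3 -c "
from plant import *
print(close_job())"
```

```text
the job is handed in; nothing more can be done
None
```

I handed the job in at about 14 s of the 40 s allowed: in the last pictures both waiting cells lie in the left tray, the gate is tipped left, the sorted cell is still in the right tray and the arm is clear; no verdict came back.

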